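Press a setting tile home with the handled spacer block

TASK

Fit the wooden handle, square bore over square shaft, fully down onto the steel spacer block where it stands in front of the jigs. Then use the handle to slide the block flat along the worktop into the one jig whose gap is wide enough for it, and push the tile in there flush against the jig's stop. Finish while still holding the handle, with the fitted block pressing the tile firmly against the stop; leave the other jigs' tiles and everything else on the bench alone.

Things in the scene. Friction and masses are not known exactly. Their poses are not given: they have to be found in the camera images.
- handle: turned wooden handle, 56 mm tall, 90 g, loose, upright. Round foot 40 mm across (z 0-8), square pommel 30 x 30 to grip (z 8-44, faces square to x and y), round collar 33 mm across (z 44-56). A 16 x 16 mm square bore, sides parallel to x and y, brass-lined, runs right through, seen from above. Origin: centre of underside; z up along the bore. Any quarter turn fits.
- spacer: steel spacer block, 60 (x) x 44 (y) x 18 mm high, about 350 g, loose, flat on the worktop, a square shaft standing at its centre. Either short end may go in first. Origin: centre of underside; x the long way. With the handle fitted (its foot on the block's top, origin 18 mm above this one), it steers the block but is not locked: pushed hard without some downward pressure, the block can tip.
- shaft_foot (a point): centre of the foot of the block's upright square shaft, on the block's top face. Shaft 14 x 14 mm, sides parallel to the block's x and y, 34 mm tall from here (top at z = 52 mm); the last 6 mm taper to 7 mm square
- jig_wide: fixed aluminium U-shaped jig, 110 (x) x 78 (y) x 14 mm high, no floor: two cheeks and a stop across the +x end. Gap between the cheeks 52 mm, flared by 4 mm a side in the first 10 mm. Origin: centre of the footprint on the worktop; x along the middle of the gap, from the open mouth (x = -55 mm, towards the robot) to the stop (inner face x = +45 mm). The jigs differ only in the gap.
- jig_mid: fixed aluminium U-shaped jig, 110 (x) x 78 (y) x 14 mm high, no floor: two cheeks and a stop across the +x end. Gap between the cheeks 34 mm, flared by 4 mm a side in the first 10 mm. Origin: centre of the footprint on the worktop; x along the middle of the gap, from the open mouth (x = -55 mm, towards the robot) to the stop (inner face x = +45 mm). The jigs differ only in the gap.
- jig_slim: fixed aluminium U-shaped jig, 110 (x) x 78 (y) x 14 mm high, no floor: two cheeks and a stop across the +x end. Gap between the cheeks 26 mm, flared by 4 mm a side in the first 10 mm. Origin: centre of the footprint on the worktop; x along the middle of the gap, from the open mouth (x = -55 mm, towards the robot) to the stop (inner face x = +45 mm). The jigs differ only in the gap.
- tile_wide: loose plain terracotta tile, 40 (x) x 44 (y) x 10 mm thick, lying on the worktop in the gap of jig_wide, 13 to 25 mm short of the stop and slightly askew. Origin: centre of its underside; x about along the gap (flush against the stop its origin is at x = +25 mm in the jig).
- tile_mid: loose plain terracotta tile, 40 (x) x 28 (y) x 10 mm thick, lying on the worktop in the gap of jig_mid, 13 to 25 mm short of the stop and slightly askew. Origin: centre of its underside; x about along the gap (flush against the stop its origin is at x = +25 mm in the jig).
- tile_slim: loose plain terracotta tile, 40 (x) x 20 (y) x 10 mm thick, lying on the worktop in the gap of jig_slim, 13 to 25 mm short of the stop and slightly askew. Origin: centre of its underside; x about along the gap (flush against the stop its origin is at x = +25 mm in the jig).
- pot0: bystander: small capped paint pot, 32 mm wide, 42 mm tall, loose; origin under its centre
- pot1: bystander: small capped paint pot, 32 mm wide, 42 mm tall, loose; origin under its centre
- pot2: bystander: small capped paint pot, 32 mm wide, 42 mm tall, loose; origin under its centre
- pot3: bystander: small capped paint pot, 32 mm wide, 42 mm tall, loose; origin under its centre
- magnifier: bystander: heavy glass dome magnifier in a brass ring, 76 mm across, 32 mm tall, loose; origin under its centre
- clip_stand: bystander: crocodile clip on a rod, round foot 70 mm across, 150 mm tall, loose; origin under its centre
- palette_box: bystander: closed flat blue plastic palette box, 154 x 214 x 37 mm, heavy, stays put; origin under its centre
Things that resemble listed ones, but are neither listed nor needed, are in the scene too. There is more than one size of the handle; the job needs the larger. What is shaped like the spacer but orange is not meant.

How it is judged:
By the outcome, as a careful person would: the job done as asked, in the order asked, and still so for the second after the job is handed in, while the arm keeps its last pose, push and grip.
It also fails if it takes over 58 s, if anything falls off the work surface, if the arm or the gripper's body presses on something with over 40 N, if the wrist force passes 120 N, or if a joint passes its speed limit or range.

ROBOT

A 6-joint arm with a two-finger parallel gripper is mounted at the origin on the work surface. World frame = base frame: x ahead of the robot, y to its left, z up, the work surface at z = 0. Lengths are in m, angles in rad, forces in N, time in s.
With the tool pointing down it reaches from about 0.375 to 0.925 m from the base axis. Payload 5.7 kg.
Tool frame: the origin (TCP) lies midway between the tips of the shut fingers; the grasp point (between the pads) lies 19 mm behind it; z points along the fingers, y is the line along which they close (so a half turn about z gives the same grasp; the last joint's range is limited). The gripper opens to 88 mm and grips with 3 to 60 N. Pads are 20 mm wide; open, the fingers measure 115 mm over their backs; the gripper's body (75 mm by 178 mm) begins 61 mm behind the grasp point.
Start: joints at [1.213, 0.359, 1.51, -0, 1.272, -0.115], TCP at [0.144, 0.582, 0.223] pointing down, gripper open.
Joint ranges: [-2.97, 2.97], [-1.01, 2.36], [0.21, 2.38], [-0.96, 4.11], [0.2, 2.71], [-2.98, 2.98]. Speed limits (rad/s): [2.39, 2.39, 3.14, 3.14, 3.14, 3.14].

INTERFACE

Orientations are given as a unit quaternion [x, y, z, w].
In Python, from bench import move_ptp, servo_line, goto_joints, move_gripper, sleep, inverse_kinematics, capture, PlanningError, close_job, spot_in, silhouettes, current_clock, current_joint_pos, current_qvel, current_joint_torque, current_position, current_orientation, current_force, current_torque, current_finger_gap, current_grip_force gives the robot as it stands. Calls block until the motion is done:
- move_ptp(position, orientation): joint-space move of the TCP to a pose.
- servo_line(position, orientation=None, rate=0.15, contact_N=None): straight line of the TCP; orientation=None keeps the orientation; rate is the mean speed in m/s. With contact_N (N) it stops when the force on the tool has changed by that much, and returns True; else False.
- goto_joints(angles): joint-space move.
- move_gripper(opening): finger opening in m; the grip force is fixed at half the most; returns when the fingers have stopped.
- sleep(seconds).
- inverse_kinematics(position, orientation): joint angles nearest the present ones, or None.
- capture(name): name is "scene" or "top" or "wrist"; returns a dict with "image" (420x560x3 uint8, blue, green, red), "range_z" (420x560 float32, m along the optical axis (not along the pixel's ray), 0 where there is no reading), "intrinsics" (3x3 intrinsics, pixels), "k1" (the pictures are not rectified: a ray, as slopes to the right and down, at radius r is drawn at 1 + k1 r^2 times it, then the intrinsics apply), "R" (3x3) and "t" (3): a world point X has camera coordinates R X + t. Camera axes: x right, y down, z forward; pixel columns grow to the right and rows downward; lengths in m; the calibration is good to about 2 mm. A picture is of the moment at which its call begins.
A pose or a line that the arm cannot do raises PlanningError and nothing moves.
- close_job(): hands the job in; it is judged then, once.
Trained networks look in the newest picture that a camera, given by its name, has taken for a name from the list of things; names that differ only in an ending like _2 or _b are one class to them, and where a whole thing is asked for, a point or a joint stands for the part that bears it (a point fixed in the world has none). Each returns a list of dicts, best first, with "conf" (0 to 1); they miss things now and then, are a little off and sometimes report something else, mostly with a low value. They report only what shows in the picture. A call takes as long as a camera call. They do not tell look-alikes from the thing itself.
- spot_in(camera, query): "xy" ([column, row] in pixels, amid what is visible of it).
- silhouettes(camera, query): "region" (420x560 bool, what is visible of it) and "xy" ([column, row] in pixels, amid what is visible of it).
Readings, each from a call of its own:
- current_clock(): time.
- current_joint_pos(): joint angles.
- current_qvel(): joint speeds.
- current_joint_torque(): joint torques, N m.
- current_position(): TCP position.
- current_orientation(): TCP orientation.
- current_force(): force on the tool from outside, world axes, zero at the start.
- current_torque(): the same for the moment, N m.
- current_finger_gap(): finger opening in m.
- current_grip_force(): force on a finger pad.
Only numpy, scipy, OpenCV 4.12 (cv2) and the standard library are available. Lean on these libraries where they do the work, as an engineer would, in place of code of your own. Each camera call takes 0.05 s, during which the arm holds its last target. There are 200 camera calls.

## Working session

There is one attempt and no reset: what is moved stays moved. The work goes in short steps, each a Python script; the robot and the scene stay as the last script left them, time stands still between calls to the robot, and variables do not carry over. Pictures are saved under pics/ and viewed, at most 10 in all, crops included, and the job is handed in when it is done.

```bash
mkdir -p pics; ls; cat > h.py <<'E'
import numpy as np, cv2
from bench import *
def world(c,px,z=None,plane=None):
    """pixels Nx2 -> world; z depth array or plane height"""
    px=np.atleast_2d(np.asarray(px,float)); K=c["intrinsics"]
    d=np.stack([(px[:,0]-K[0,2])/K[0,0],(px[:,1]-K[1,2])/K[1,1]],1); s=d.copy()
    for _ in range(20): s=d/(1+c["k1"]*(s**2).sum(1,keepdims=True))
    r=np.c_[s,np.ones(len(s))]; R=np.asarray(c["R"]);t=np.asarray(c["t"])
    C=-R.T@t; w=r@R
    if plane is not None: return C+w*((plane-C[2])/w[:,2])[:,None]
    return C+w*np.asarray(z)[:,None]
def cloud(c):
    h,w=c["range_z"].shape; v,u=np.mgrid[:h,:w]
    P=world(c,np.c_[u.ravel(),v.ravel()],c["range_z"].ravel()).reshape(h,w,3)
    P[c["range_z"]==0]=np.nan
    return P
E
python3 - <<'E'
from h import *
for n in("top","scene"):
    c=capture(n); cv2.imwrite(f"pics/{n}0.png",c["image"]); P=cloud(c)
    print(n,-np.array(c["R"]).T@np.array(c["t"]),(c["range_z"]>0).mean())
    for q in("handle","spacer","shaft_foot","jig_wide","tile_wide","pot0","magnifier","clip_stand","palette_box"):
        for s in silhouettes(n,q):
            m=s["region"]; p=P[m]; print(q,round(s["conf"],2),np.round(s["xy"]),m.sum(),np.round(np.nanmedian(p,0),3),np.round(np.nanpercentile(p[:,2],98),3))
print(current_clock())
E
```

```text
pics
top [0.48127825 0.00648878 1.05436231] 0.9960076530612245
handle 0.72 [394. 272.] 299 [ 0.44  -0.264  0.046] 0.06
handle 0.43 [402. 302.] 131 [ 0.369 -0.273  0.034] 0.047
spacer 0.84 [268. 262.] 442 [0.462 0.041 0.019] 0.052
spacer 0.55 [219. 262.] 459 [0.471 0.152 0.019] 0.052
shaft_foot 0.78 [265. 264.] 515 [0.462 0.042 0.019] 0.052
jig_wide 0.67 [287. 202.] 572 [0.612 0.01  0.015] 0.019
tile_wide 0.31 [369. 197.] 1156 [ 0.615 -0.206  0.015] 0.019
pot0 0.63 [201. 197.] 198 [0.628 0.201 0.011] 0.015
pot0 0.56 [319. 134.] 181 [ 0.764 -0.088  0.042] 0.046
pot0 0.51 [215. 307.] 181 [0.369 0.163 0.042] 0.047
pot0 0.5 [239. 139.] 165 [0.755 0.087 0.042] 0.047
pot0 0.45 [331. 302.] 162 [ 0.377 -0.113  0.043] 0.047
magnifier 0.81 [141. 253.] 798 [0.504 0.331 0.024] 0.034
magnifier 0.75 [333. 302.] 187 [ 0.376 -0.114  0.043] 0.046
clip_stand 0.69 [434. 177.] 772 [ 0.662 -0.363  0.014] 0.151
palette_box 0.81 [115. 166.] 6230 [0.696 0.396 0.038] 0.042
scene [1.27387196 0.39896988 0.89234372] 0.9960586734693877
handle 0.57 [208. 150.] 311 [ 0.45  -0.259  0.037] 0.061
spacer 0.7 [307. 203.
[... 186 characters left out ...]
 0.015] 0.019
tile_wide 0.63 [270. 242.] 327 [0.618 0.018 0.011] 0.016
pot0 0.7 [185. 207.] 1038 [ 0.622 -0.189  0.015] 0.019
pot0 0.67 [371. 192.] 234 [0.378 0.17  0.034] 0.047
pot0 0.61 [267. 158.] 165 [ 0.386 -0.108  0.035] 0.047
pot0 0.61 [188. 265.] 287 [ 0.777 -0.084  0.037] 0.046
pot0 0.58 [265. 300.] 261 [0.769 0.094 0.04 ] 0.046
magnifier 0.94 [420. 261.] 773 [0.521 0.34  0.023] 0.034
magnifier 0.59 [339. 275.] 1156 [0.645 0.194 0.015] 0.019
clip_stand 0.69 [122. 195.] 675 [ 0.668 -0.361  0.014] 0.151
palette_box 0.72 [423. 339.] 8994 [0.715 0.406 0.038] 0.042
palette_box 0.49 [120. 195.] 724 [ 0.667 -0.361  0.014] 0.151
palette_box 0.46 [309. 202.] 467 [0.471 0.049 0.02 ] 0.052
1.0
```

```bash
python3 -c "
import cv2
i=cv2.imread('pics/top0.png')[110:340,170:470];cv2.imwrite('pics/top0c.png',cv2.resize(i,None,fx=2.6,fy=2.6,interpolation=3))"
```

```text
(no output)
```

View pics/top0c.png

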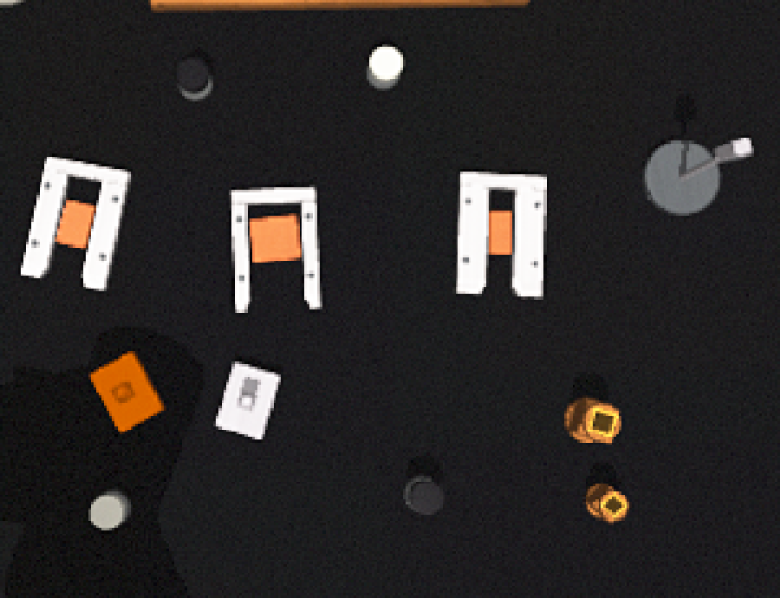

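```bash
cat >> h.py <<'E'
def down(a): return [float(np.cos(a/2)),float(np.sin(a/2)),0.,0.]
def yawnow():
    q=current_orientation(); return 2*np.arctan2(q[1],q[0])
E
python3 - <<'E'
from h import *
print(current_orientation(),yawnow())
def go(x,y,z,a):
    for k in(a,a+np.pi):
        try: move_ptp([x,y,z],down(k)); return k
        except PlanningError as e: print(e)
print(go(0.44,-0.265,0.25,0))
c=capture("wrist"); cv2.imwrite("pics/w1.png",c["image"])
print(c["R"],-np.array(c["R"]).T@np.array(c["t"]),(c["range_z"]>0).mean(),current_joint_pos(),current_clock())
P=cloud(c)
np.save("P1.npy",P)
for s in silhouettes("wrist","handle"):
    m=s["region"];p=P[m];print(s["conf"],s["xy"],m.sum(),np.nanmedian(p,0),np.nanpercentile(p[:,2],98))
# crop of larger: also grab spacer/jig view
b=go(0.5,0.03,0.3,0); 
c=capture("wrist"); cv2.imwrite("pics/w2.png",c["image"])
import pickle; pickle.dump(c,open("w2.pkl","wb"))
print(b,current_clock())
E
python3 -c "
import cv2,numpy as np
cv2.imwrite('pics/w12.png',cv2.resize(np.hstack([cv2.imread('pics/w1.png'),cv2.imread('pics/w2.png')]),(800,300),interpolation=3))"
```

```text
[ 1.21097839e-01  9.92640574e-01 -5.71674503e-05 -1.56937860e-05] 2.89880107968497
0
[[ 1.46233609e-03 -9.99998908e-01 -2.15607457e-04]
 [-9.62715228e-01 -1.46613943e-03  2.70512922e-01]
 [-2.70512942e-01 -1.88012226e-04 -9.62716320e-01]] [ 0.51368399 -0.26361914  0.41150611] 0.9960331632653061 [-6.75492834e-01  2.08567292e-01  1.65624783e+00  1.65030755e-04
  1.27688614e+00  8.94126588e-01] 4.1917
0.97 [292.6, 235.1] 789 [ 0.37346842 -0.27832419  0.03156138] 0.042922743509412505
0.66 [288.6, 170.2] 1108 [ 0.44550301 -0.26850107  0.05300693] 0.056491882361280436
0 5.4583
```

View pics/w12.png

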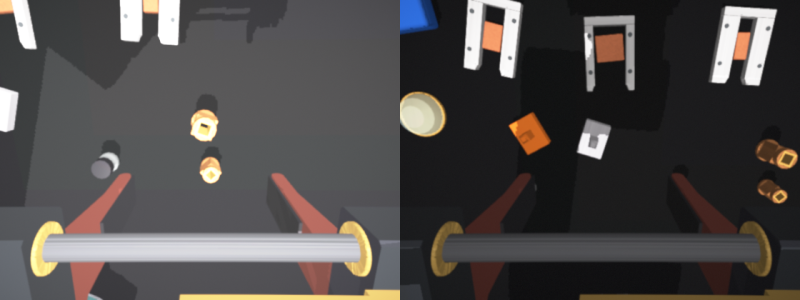

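```bash
python3 - <<'E'
from h import *
import pickle
for n,(x,y,z) in dict(jig=(0.60,0.02,0.2),spc=(0.465,0.04,0.15),han=(0.443,-0.265,0.13)).items():
    move_ptp([x,y,z],down(0)); sleep(0.1); c=capture("wrist"); 
    for q in dict(jig=("jig_wide","tile_wide"),spc=("spacer","shaft_foot"),han=("handle",))[n]:
        c[q]=silhouettes("wrist",q)
        for s in c[q]:
            m=s["region"];p=cloud(c)[m];print(q,s["conf"],s["xy"],m.sum(),np.nanmedian(p,0),np.nanpercentile(p[:,2],[2,98]))
    c["tcp"]=current_position()
    pickle.dump(c,open(n+".pkl","wb")); cv2.imwrite(f"pics/{n}.png",c["image"])
print(current_clock())
a=[cv2.imread(f"pics/{n}.png")[0:300,80:480] for n in("jig","spc","han")]
cv2.imwrite("pics/trio.png",np.vstack([np.hstack(a[:2]),np.hstack([a[2],cv2.resize(a[2][80:230,100:300],(400,300),interpolation=cv2.INTER_CUBIC)])]))
E
```

```text
jig_wide 0.72 [260.3, 161.1] 3947 [0.61979873 0.01790295 0.01325449] [0.0061499  0.01497812]
tile_wide 0.92 [285.6, 165.7] 1869 [0.61369914 0.01585528 0.0092569 ] [0.00733177 0.01082089]
spacer 0.68 [147.9, 189.1] 4369 [0.47609232 0.14892486 0.01734974] [0.00167028 0.0508415 ]
spacer 0.67 [279.2, 197.6] 3745 [0.46778559 0.04229143 0.01739033] [0.00886827 0.05096249]
shaft_foot 0.91 [148.2, 188.7] 4212 [0.47640255 0.14892354 0.01736813] [0.00416365 0.05077115]
shaft_foot 0.89 [279.4, 199.3] 3756 [0.46758211 0.04232259 0.01739004] [0.01058294 0.05095633]
handle 0.76 [299.7, 292.1] 1741 [ 0.37356162 -0.27805261  0.03151858] [0.00187535 0.04254836]
handle 0.65 [195.8, 22.3] 3730 [ 0.56975128 -0.20520959  0.01338871] [0.00133593 0.01511753]
handle 0.51 [96.9, 281.6] 1848 [ 0.38390686 -0.1230031   0.03236784] [0.00078836 0.04260409]
8.5917
```

View pics/trio.png

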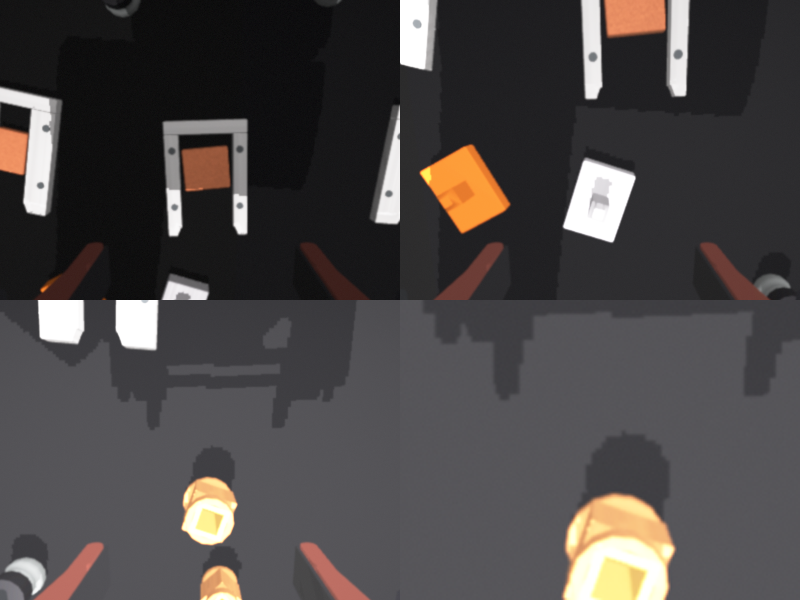

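```bash
python3 - <<'E'
from h import *
import pickle
def rect(p): 
    (c,s,a)=cv2.minAreaRect((p[:,:2]*1000).astype(np.float32)); print("   c",np.round(c,1),"s",np.round(s,1),"ang",round(a,1))
def sel(P,x,y,r,z0,z1):
    return (np.hypot(P[...,0]-x,P[...,1]-y)<r)&(P[...,2]>z0)&(P[...,2]<z1)
c=pickle.load(open("han.pkl","rb"));P=cloud(c)
m=sel(P,.44,-.265,.03,.05,.06); print("collar",m.sum(),np.nanmedian(P[m][:,2])); 
zt=np.nanmedian(P[m][:,2]); m=sel(P,.44,-.265,.035,zt-.003,zt+.003)
h=cv2.convexHull(np.argwhere(m)[:,::-1].astype(np.int32)); (u,v),r=cv2.minEnclosingCircle(h); print(u,v,r,world(c,[[u,v],[u+r,v]],plane=zt))
f=np.zeros(m.shape,np.uint8); cv2.fillPoly(f,[h],1); hole=cv2.morphologyEx(((f>0)&~m).astype(np.uint8),cv2.MORPH_OPEN,np.ones((4,4)))
q=np.argwhere(hole)[:,::-1]; w=world(c,q,plane=zt); print("bore",len(q),w.mean(0)); rect(w)
m=sel(P,.44,-.265,.035,.012,zt-.006);print("pommel+",m.sum())
c=pickle.load(open("spc.pkl","rb"));P=cloud(c)
m=sel(P,.467,.042,.05,.014,.022);print("spacer",np.median(P[m][:,2]));rect(P[m])
m=sel(P,.467,.042,.05,.048,.056);print("shaft top",m.sum(),P[m].mean(0))
for n in("jig","spc"):
    c=pickle.load(open(n+".pkl","rb"));P=cloud(c)
    m=sel(P,.615,.015,.075,.0118,.017);print(n,m.sum(),np.median(P[m][:,2]));rect(P[m])
    m=sel(P,.612,.015,.03,.007,.0113);m=cv2.morphologyEx(m.astype(np.uint8),cv2.MORPH_OPEN,np.ones((5,5)))>0;print("tile");rect(P[m])
c=pickle.load(open("han.pkl","rb"))
cv2.imwrite("pics/hanc.png",cv2.resize(c["image"][150:260,230:350],None,fx=5,fy=5,interpolation=2))
E
```

```text
collar 1332 0.055090894407442983
289.131591796875 219.94737243652344 24.210113525390625 [[ 0.44104278 -0.26816827  0.05509089]
 [ 0.44107779 -0.28441575  0.05509089]]
bore 479 [ 0.44003641 -0.26882877  0.05509089]
   c [ 439.9 -268.8] s [15.5 14.9] ang 71.0
pommel+ 1001
spacer 0.01725939675898186
   c [462.7  42.7] s [44.  60.5] ang 72.3
shaft top 201 [0.46331014 0.04278539 0.05037098]
jig 3608 0.01332987089260762
   c [602.2  15.8] s [111.6  77.4] ang 1.6
tile
   c [612.4  15.9] s [40.  43.8] ang 5.1
spc 3170 0.013553041122647769
   c [580.3  15.2] s [66.6 78.3] ang 0.7
tile
   c [603.   15.6] s [24.2 43.8] ang 2.1
```

View pics/hanc.png

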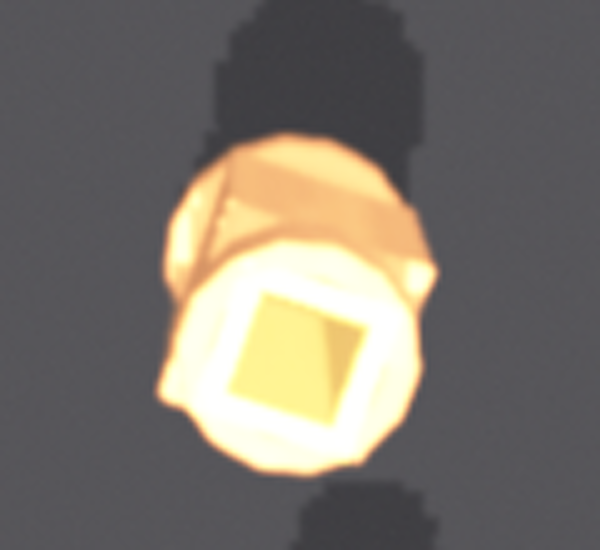

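```bash
cat >> h.py <<'E'
def bore(c,x,y,z):
    P=cloud(c); m=(np.hypot(P[...,0]-x,P[...,1]-y)<.024)&(abs(P[...,2]-z)<.006)
    zt=np.median(P[m][:,2]); m=(np.hypot(P[...,0]-x,P[...,1]-y)<.024)&(abs(P[...,2]-zt)<.0025)
    h=cv2.convexHull(np.argwhere(m)[:,::-1].astype(np.int32)); f=np.zeros(m.shape,np.uint8); cv2.fillPoly(f,[h],1)
    hole=cv2.morphologyEx(((f>0)&~m).astype(np.uint8),cv2.MORPH_OPEN,np.ones((5,5)))
    n,l,s,_=cv2.connectedComponentsWithStats(hole); k=1+np.argmax(s[1:,4])
    w=world(c,np.argwhere(l==k)[:,::-1],plane=zt)
    r=cv2.minAreaRect((w[:,:2]*1000).astype(np.float32)); return r,zt,w.mean(0)
E
python3 - <<'E'
from h import *
a=np.radians(-18.5); x,y=.4405,-.2685
move_ptp([x,y,.13],down(a)); sleep(.1)
c=capture("wrist"); print(bore(c,x,y,.055))
servo_line([x,y,.011],rate=.1)
print(current_position(),current_force())
move_gripper(0.0); print("gap",current_finger_gap(),current_grip_force())
servo_line([x,y,.12],rate=.1); sleep(.1)
print(current_finger_gap(),current_position(),current_force())
c=capture("wrist"); cv2.imwrite("pics/held.png",c["image"]); print(bore(c,x,y,.12-.011+.055),current_clock())
E
```

```text
(((440.42303466796875, -268.4185485839844), (15.518278121948242, 14.715206146240234), 71.73931121826172), np.float64(0.05507325768175034), array([ 0.44051269, -0.2684918 ,  0.05507326]))
[ 0.44089733 -0.26882323  0.01150885] [ 0.11066012 -0.29435157 -0.63659356]
gap 0.03149581170589751 29.999972196528688
0.0312800886417189 [ 0.44004656 -0.26816274  0.11930322] [-0.36747294 -0.34224213 -1.07169958]
(((441.3352355957031, -268.2518310546875), (15.552767753601074, 11.686623573303223), 71.55050659179688), np.float64(0.16342781217856522), array([ 0.44138459, -0.26826511,  0.16342781])) 12.775
```

```bash
python3 - <<'E'
from h import *
a=np.radians(-17.8); x,y=.463,.0427
move_ptp([x,y,.12],down(a)); sleep(.1)
c=capture("wrist"); cv2.imwrite("pics/over.png",c["image"]); print(bore(c,x,y,.164))
servo_line([x,y,.075],rate=.1); sleep(.15); print(current_position(),current_force())
f0=current_force()
hit=servo_line([x,y,.0285],rate=.04,contact_N=10)
print(hit,current_position(),current_force()-np.array(f0),current_torque(),current_finger_gap(),current_clock())
c=capture("wrist"); cv2.imwrite("pics/fit.png",c["image"])
cv2.imwrite("pics/fit2.png",cv2.resize(np.hstack([cv2.imread("pics/over.png"),c["image"]]),(800,300),interpolation=3))
p=current_position();print(bore(c,p[0],p[1],p[2]+.044))
E
```

```text
(((464.7591857910156, 41.58711624145508), (15.543909072875977, 11.676885604858398), 72.14386749267578), np.float64(0.16412580241038818), array([0.46481769, 0.04157984, 0.1641258 ]))
[0.46365451 0.04262611 0.07562677] [-0.10116111  0.48836772 -0.29233957]
True [0.4626946  0.04270716 0.02895595] [-0.19404548 -0.39194274  4.97468497] [ 0.05599091  0.13474212 -0.01577022] 0.03151096920081853 15.9667
(((463.968017578125, 42.68803787231445), (15.534183502197266, 11.683616638183594), 72.22673797607422), np.float64(0.0730710635820426), array([0.46403089, 0.04268269, 0.07307106]))
```

View pics/fit2.png

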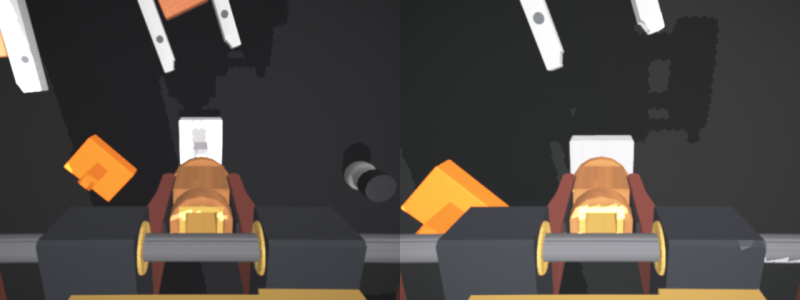

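```bash
cat >> h.py <<'E'
J=np.array([.6022,.0158]); JA=np.radians(1.5)
def jig(s,t=0): return J+s*np.array([np.cos(JA),np.sin(JA)])+t*np.array([-np.sin(JA),np.cos(JA)])
def blk(c,x,y):
    P=cloud(c); m=(np.hypot(P[...,0]-x,P[...,1]-y)<.045)&(abs(P[...,2]-.0175)<.003)
    m=cv2.morphologyEx(m.astype(np.uint8),cv2.MORPH_OPEN,np.ones((5,5)))>0
    return cv2.minAreaRect((P[m][:,:2]*1000).astype(np.float32)),m.sum(),np.ptp(P[m][:,2])
E
python3 - <<'E'
from h import *
f0=current_force(); p=current_position()
for z in(.0275,.026):
    servo_line([.463,.0427,z],rate=.02); sleep(.1); print(z,current_position(),current_force(),current_finger_gap())
    if current_force()[2]>12: break
np.save("z.npy",z)
print(jig(-100))
x,y=jig(-.100)
servo_line([x,y,z],down(np.radians(4)),rate=.04); sleep(.1)
print(current_position(),np.degrees(yawnow()),current_force(),current_torque(),current_finger_gap(),current_clock())
c=capture("wrist"); cv2.imwrite("pics/pre.png",c["image"]); print(blk(c,x,y),bore(c,x,y,current_position()[2]+.044))
c=capture("top"); cv2.imwrite("pics/pret.png",c["image"]); print(blk(c,x,y))
E
```

```text
0.0275 [0.46277654 0.04268258 0.02884055] [-5.18309311 -0.049869   20.25885381] 0.03120208766356135
[-99.3635325   -2.60189483]
[0.49291765 0.01560367 0.02847699] 3.983098449621001 [-21.12728411   8.92370596  39.14435644] [1.52763436 3.70378306 0.04618365] 0.03160701874430234 17.8417
(((509.85162353515625, 17.30727767944336), (21.414794921875, 43.84650802612305), 3.7226946353912354), np.int64(2625), np.float64(0.005937384580225441)) (((494.5609130859375, 16.246755599975586), (10.141783714294434, 15.488774299621582), 4.149726867675781), np.float64(0.0731635830917469), array([0.4945997 , 0.01623953, 0.07316358]))Traceback (most recent call last):
  File "<stdin>", line 12, in <module>
  File "h.py", line 33, in blk
    return cv2.minAreaRect((P[m][:,:2]*1000).astype(np.float32)),m.sum(),np.ptp(P[m][:,2])
                                                                         ~~~~~~^^^^^^^^^^^
    return _methods._ptp(a, axis=axis, out=out, **kwargs)
           ~~~~~~~~~~~~~^^^^^^^^^^^^^^^^^^^^^^^^^^^^^^^^^
    umr_maximum(a, axis, None, out, keepdims),
    ~~~~~~~~~~~^^^^^^^^^^^^^^^^^^^^^^^^^^^^^^
ValueError: zero-size array to reduction operation maximum which has no identity
```

View pics/pre.png

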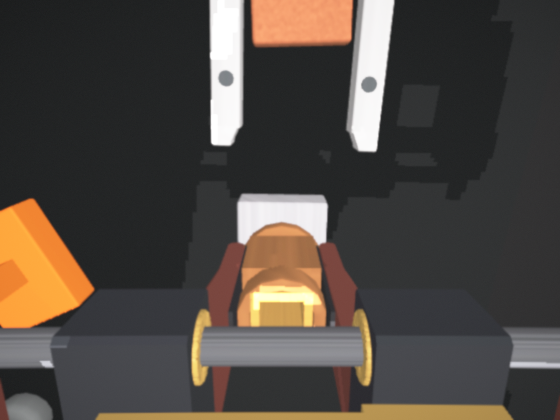

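```bash
cat >> h.py <<'E'
def stat(tag=""):
    c=capture("wrist"); p=current_position(); P=cloud(c)
    m=(np.hypot(P[...,0]-p[0],P[...,1]-p[1])<.045)&(abs(P[...,2]-.0175)<.003)
    m=cv2.morphologyEx(m.astype(np.uint8),cv2.MORPH_OPEN,np.ones((5,5)))>0
    q=P[m]; A=np.c_[q[:,:2]-q[:,:2].mean(0),np.ones(len(q))]; k=np.linalg.lstsq(A,q[:,2],rcond=None)[0]
    r=cv2.minAreaRect((q[:,:2]*1000).astype(np.float32)); rel=p[:2]-J; d=np.array([np.cos(JA),np.sin(JA)])
    b=np.array(r[0])/1000-J
    print(tag,"tcp s,t mm",np.round([rel@d*1e3,(d[0]*rel[1]-d[1]*rel[0])*1e3],1),"z",round(p[2]*1e3,1),"yaw",round(np.degrees(yawnow()),1),"F",np.round(current_force(),1),
      "blk s,t",np.round([b@d*1e3,(d[0]*b[1]-d[1]*b[0])*1e3],1),np.round(r[1],1),round(r[2],1),"slope",np.round(np.degrees(k[:2]),1),"gap",round(current_finger_gap()*1e3,1),"t",current_clock())
    return c
E
python3 - <<'E'
from h import *
p=current_position(); x,y=p[:2]
servo_line([x+.003,y-.001,.0288],down(np.radians(2)),rate=.02); sleep(.1); stat("eased")
for s,t in((-.092,-.002),(-.08,-.002)):
    x,y=jig(s,t); servo_line([x,y,.0286],down(np.radians(1.5)),rate=.03); sleep(.1); c=stat(s)
cv2.imwrite("pics/pre2.png",c["image"])
P=cloud(c); m=(np.hypot(P[...,0]-.59,P[...,1]-.0155)<.07)&(P[...,2]>.0118)&(P[...,2]<.0162)&(P[...,0]>.55)
q=P[m];v=(q[:,:2]-J); t=(np.cos(JA)*v[:,1]-np.sin(JA)*v[:,0])*1e3; s=v[:,0]*1e3
for lo in(-45,-30,-15):
    k=(s>lo)&(s<lo+12); print("cheek inner",lo,np.percentile(t[k&(t>0)],3) if (k&(t>0)).any() else None,np.percentile(t[k&(t<0)],97) if (k&(t<0)).any() else None)
E
```

```text
eased tcp s,t mm [-106.1    1.5] z 28.6 yaw 2.0 F [-1.9  1.   0. ] blk s,t [-89.1   3.1] [21.8 44.1] 1.8 slope [-0.8 -0. ] gap 31.4 t 18.575
-0.092 tcp s,t mm [-91.8  -2. ] z 28.7 yaw 1.5 F [ 0. -0. -1.] blk s,t [-73.9  -1. ] [23.  44.1] 1.5 slope [-0.8  0. ] gap 31.2 t 19.3667
-0.08 tcp s,t mm [-79.7  -2. ] z 28.7 yaw 1.5 F [ 0.  -0.1 -0.6] blk s,t [-62.2  -1.3] [22.5 44. ] 1.2 slope [-1.3 -0. ] gap 31.7 t 20.0667
cheek inner -45 26.010567227099052 -26.42371777154392
cheek inner -30 26.094909786285566 -26.413594439383534
cheek inner -15 26.17654090749976 -26.225475225735458
```

```bash
python3 - <<'E'
from h import *
for s in(-.06,-.043):
    x,y=jig(s,-.0008); servo_line([x,y,.0281],down(np.radians(1.5)),rate=.03); sleep(.1); c=stat(s)
for s in(-.033,-.026):
    x,y=jig(s,-.0008); servo_line([x,y,.0281],rate=.03); sleep(.1); c=stat(s)
cv2.imwrite("pics/in.png",c["image"])
E
```

```text
-0.06 tcp s,t mm [-61.6  -0.6] z 28.3 yaw 1.5 F [-6.2  0.5  7.9] blk s,t [-44.6  -0. ] [21.5 43.9] 1.9 slope [-1.2 -0. ] gap 31.2 t 21.0333
-0.043 tcp s,t mm [-43.3  -0.7] z 28.3 yaw 1.5 F [-3.9  0.   5.4] blk s,t [-26.1  -0.1] [21.4 44. ] 2.0 slope [-1.  0.] gap 31.7 t 21.9
-0.033 tcp s,t mm [-33.5  -0.7] z 28.3 yaw 1.5 F [-5.4  0.6  6.3] blk s,t [-16.2  -0.1] [21.3 44.1] 0.7 slope [-1.3 -0. ] gap 31.2 t 22.5333
-0.026 tcp s,t mm [-27.   -0.7] z 28.3 yaw 1.5 F [-5.8  0.3  8.5] blk s,t [-9.9 -0.1] [21.5 43.9] 2.1 slope [-1.5 -0.1] gap 31.2 t 23.0667
```

```bash
python3 - <<'E'
from h import *
for s in(-.022,-.019,-.016,-.013,-.010):
    x,y=jig(s,-.0008); servo_line([x,y,.0279],rate=.02); sleep(.2); c=stat(s)
    f=current_force()
    if f[0]<-22 or f[2]>40: break
c=capture("wrist"); cv2.imwrite("pics/end.png",c["image"])
P=cloud(c); m=(np.hypot(P[...,0]-jig(.025)[0],P[...,1]-jig(.025)[1])<.03)&(abs(P[...,2]-.0093)<.002)
m=cv2.morphologyEx(m.astype(np.uint8),cv2.MORPH_OPEN,np.ones((5,5)))>0
print("tile",cv2.minAreaRect((P[m][:,:2]*1000).astype(np.float32)),"flush target",jig(.025))
E
```

```text
-0.022 tcp s,t mm [-26.8  -0.7] z 28.4 yaw 1.5 F [-14.4  -1.4  20.4] blk s,t [-9.7 -0.1] [21.3 44. ] 1.6 slope [-1.7 -0. ] gap 31.7 t 23.6667
-0.019 tcp s,t mm [-23.5  -0.6] z 28.4 yaw 1.5 F [-15.4  -1.   20.9] blk s,t [-6.6  0. ] [21.4 44.1] 1.4 slope [-1.7  0. ] gap 30.9 t 24.2167
-0.016 tcp s,t mm [-23.4  -0.6] z 28.5 yaw 1.5 F [-21.4  -2.5  28.3] blk s,t [-6.4  0. ] [21.4 44.1] 1.2 slope [-2.1 -0. ] gap 31.4 t 24.7667
-0.013 tcp s,t mm [-22.4  -0.6] z 28.5 yaw 1.6 F [-25.4  -2.6  33.3] blk s,t [-6.  0.] [20.6 44. ] 1.2 slope [-2.5 -0.1] gap 31.3 t 25.3167
tile ((625.5707397460938, 15.485734939575195), (40.03347396850586, 43.9805908203125), 1.597501277923584) flush target [0.62719143 0.01645442]
```

View pics/end.png

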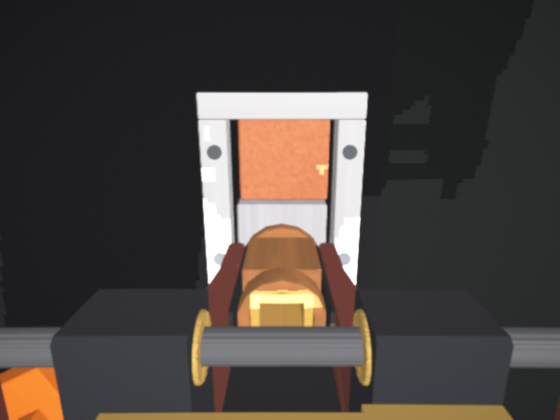

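```bash
cat >> h.py <<'E'
def fin():
    c=capture("wrist");P=cloud(c);v=P[...,:2]-J
    s=(np.cos(JA)*v[...,0]+np.sin(JA)*v[...,1])*1e3;t=(np.cos(JA)*v[...,1]-np.sin(JA)*v[...,0])*1e3;z=P[...,2]*1e3
    def sl(n,m):
        k=np.linalg.lstsq(np.c_[s[m],t[m],np.ones(m.sum())],z[m],rcond=None)[0];print(n,m.sum(),"slope deg",np.round(np.degrees(k[:2]),2),"z",round(np.median(z[m]),2),"s",np.round(np.percentile(s[m],[1,99]),1))
    sl("cheeks",(abs(abs(t)-32)<4)&(s>-40)&(s<50)&(abs(z-13.4)<2))
    T=(abs(t)<18)&(s>8)&(s<42)&(abs(z-9.3)<2); sl("tile",T)
    sl("blk",(abs(t)<19)&(s>-12)&(s<2)&(abs(z-17.3)<3))
    for a in(-16,-8,0,8,16):
        w=abs(t-a)<3; print(a,"tile front",np.round(np.percentile(s[w&(abs(z-9.3)<1)&(s>0)],99),1),"rear",np.round(np.percentile(s[w&(abs(z-9.3)<1)&(s>-5)],1),1),"stop",np.round(np.percentile(s[w&(z>12.3)&(s>40)],1),1),"floor px",(w&(z<6)&(s>30)&(s<46)).sum())
E
python3 - <<'E'
from h import *
fin()
x,y=jig(-.017,-.0008); servo_line([x,y,.0281],rate=.02); sleep(.2); stat(); fin()
E
```

```text
cheeks 5217 slope deg [0.02 0.  ] z 13.46 s [-32.2  49.3]
tile 5151 slope deg [0.08 0.03] z 9.39 s [ 8.4 41.9]
blk 1682 slope deg [-1.44 -0.06] z 17.45 s [-11.5   1.9]
-16 tile front 43.3 rear 3.7 stop 44.0 floor px 0
-8 tile front 43.3 rear 3.8 stop 44.0 floor px 0
0 tile front 43.3 rear 3.8 stop 44.0 floor px 0
8 tile front 42.8 rear 3.8 stop 44.0 floor px 0
16 tile front 42.8 rear 4.1 stop 43.5 floor px 0
 tcp s,t mm [-22.6  -0.6] z 28.3 yaw 1.5 F [-16.   -0.9  19.5] blk s,t [-6.1  0. ] [20.5 44. ] 1.4 slope [-1.9  0. ] gap 31.5 t 26.0167
cheeks 5240 slope deg [ 0.06 -0.  ] z 13.46 s [-32.5  49.2]
tile 5138 slope deg [0.08 0.05] z 9.4 s [ 8.3 41.8]
blk 1709 slope deg [-1.59  0.16] z 17.39 s [-11.5   1.9]
-16 tile front 43.1 rear 3.8 stop 43.8 floor px 0
-8 tile front 43.1 rear 4.1 stop 43.8 floor px 0
0 tile front 43.1 rear 3.8 stop 43.8 floor px 0
8 tile front 42.7 rear 4.0 stop 43.8 floor px 0
16 tile front 43.1 rear 4.3 stop 43.8 floor px 0
```

```bash
python3 - <<'E'
from h import *
c=capture("wrist");P=cloud(c);p=current_position()
d=np.hypot(P[...,0]-p[0],P[...,1]-p[1]); v=P[...,:2]-J; s=(v[...,0]+JA*v[...,1])*1e3;t=(v[...,1]-JA*v[...,0])*1e3;z=P[...,2]*1e3
for a in range(-10,5,2):
    for lo,hi in((-19,-14),(-6,6),(14,19)):
        m=(s>a)&(s<a+2)&(t>lo)&(t<hi)&(d>.022)&(z>12)&(z<24); print(a,lo,m.sum(),np.round(np.median(z[m]),2) if m.any() else "",end=" | ")
    print()
print(bore(c,p[0],p[1],p[2]+.044))
E
```

```text
-10 -19 9 17.49 | -10 -6 0  | -10 14 19 17.35 | 
-8 -19 21 17.34 | -8 -6 0  | -8 14 34 17.34 | 
-6 -19 42 17.39 | -6 -6 0  | -6 14 39 17.35 | 
-4 -19 35 17.22 | -4 -6 0  | -4 14 39 17.53 | 
-2 -19 44 17.36 | -2 -6 41 17.23 | -2 14 40 17.23 | 
0 -19 41 17.2 | 0 -6 94 17.38 | 0 14 41 17.53 | 
2 -19 60 16.37 | 2 -6 156 16.56 | 2 14 63 16.71 | 
4 -19 0  | 4 -6 2 14.45 | 4 14 1 14.04 | 
(((580.913818359375, 15.307624816894531), (9.695541381835938, 15.464465141296387), 1.5597163438796997), np.float64(0.07322819798212347), array([0.58094376, 0.01530853, 0.0732282 ]))
```

```bash
python3 - <<'E'
from h import *
x,y=jig(-.012,-.0008); servo_line([x,y,.0281],rate=.02); sleep(.5); c=stat(); p=current_position(); print(bore(c,p[0],p[1],p[2]+.044)[1]); fin()
c=capture("top"); cv2.imwrite("pics/topend.png",cv2.resize(c["image"][110:340,170:470],None,fx=2.6,fy=2.6))
E
```

```text
tcp s,t mm [-21.8  -0.6] z 28.4 yaw 1.6 F [-24.9  -3.9  30.5] blk s,t [-5.6 -0. ] [20. 44.] 2.0 slope [-3.  -0.2] gap 31.3 t 27.0667
0.07337407144323468
cheeks 5187 slope deg [ 0.01 -0.  ] z 13.47 s [-31.9  49.4]
tile 5092 slope deg [0.22 0.05] z 9.41 s [ 8.4 41.6]
blk 1688 slope deg [-2.12  0.  ] z 17.45 s [-11.7   1.9]
-16 tile front 42.7 rear 3.8 stop 43.7 floor px 0
-8 tile front 43.0 rear 3.8 stop 43.7 floor px 0
0 tile front 42.9 rear 3.7 stop 43.7 floor px 0
8 tile front 42.5 rear 3.9 stop 43.7 floor px 0
16 tile front 42.9 rear 3.9 stop 43.7 floor px 0
```

View pics/topend.png

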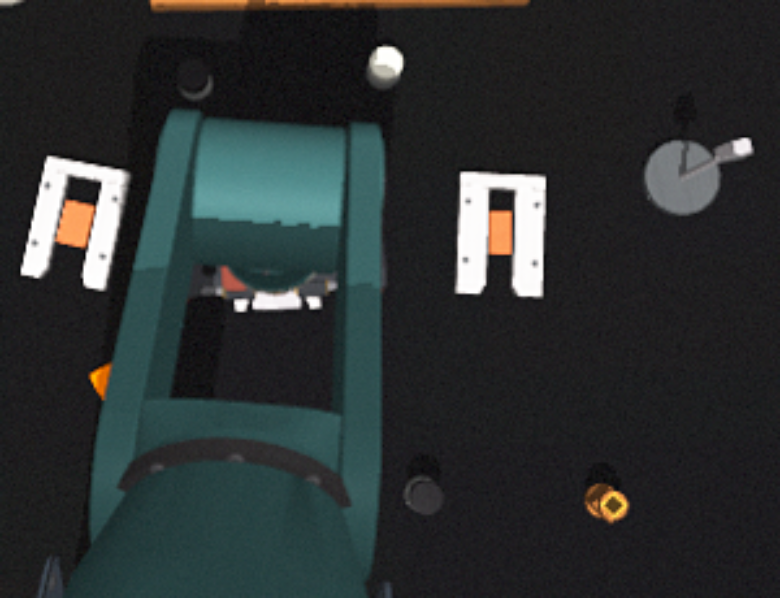

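```bash
python3 - <<'E'
from h import *
c=capture("wrist");P=cloud(c);p=current_position()
d=np.hypot(P[...,0]-p[0],P[...,1]-p[1]); v=P[...,:2]-J; s=(v[...,0]+JA*v[...,1])*1e3;t=(v[...,1]-JA*v[...,0])*1e3;z=P[...,2]*1e3
for a in range(-10,3,3):
    m=(s>a)&(s<a+3)&(abs(abs(t)-17)<3)&(d>.022)&(z>12)&(z<24); print(a,m.sum(),np.round(np.mean(z[m]),2))
m=(np.hypot(P[...,0]-p[0],P[...,1]-p[1])<.03)&(z>70)&(z<77); A=np.c_[s[m],t[m],np.ones(m.sum())]
k=np.linalg.lstsq(A,z[m],rcond=None)[0]; print("collar tilt deg",np.degrees(k[:2]),m.sum(),p,current_force())
E
```

```text
-10 58 17.7
-7 118 17.45
-4 143 17.41
-1 148 17.32
2 151 16.21
collar tilt deg [-3.52354351 -0.04899248] 3292 [0.58038694 0.01464956 0.02835708] [-24.72882325  -3.96624861  30.72227853]
```

```bash
cat >> h.py <<'E'
from scipy.spatial.transform import Rotation as Ro
def tilt():
    c=capture("wrist");P=cloud(c);p=current_position()
    d=np.hypot(P[...,0]-p[0],P[...,1]-p[1]); v=P[...,:2]-J; s=(v[...,0]+JA*v[...,1])*1e3;t=(v[...,1]-JA*v[...,0])*1e3;z=P[...,2]*1e3
    def fit(n,m): k=np.linalg.lstsq(np.c_[s[m],t[m],np.ones(m.sum())],z[m],rcond=None)[0]; print(n,m.sum(),np.round(np.degrees(k[:2]),2),"z",np.round(np.median(z[m]),2))
    fit("block",(s>-11)&(s<1.5)&(abs(abs(t)-17)<3)&(d>.023)&(abs(z-17.4)<2))
    fit("collar",(d<.03)&(z>70)&(z<77))
    print("tool z axis",Ro.from_quat(current_orientation()).apply([0,0,1]),p,"F",current_force(),"M",current_torque())
E
python3 - <<'E'
from h import *
q=(Ro.from_quat(down(np.radians(1.5))))
for s,z,pit in((-.017,.0281,0),(-.017,.0281,-2)):
    x,y=jig(s,-.0008); o=(Ro.from_euler("y",pit,degrees=True)*q).as_quat()
    servo_line([x,y,z],list(o),rate=.02); sleep(.3); print(s,pit); tilt()
E
```

```text
-0.017 0
block 401 [-1.19  0.13] z 17.48
collar 3295 [-3.2  -0.07] z 73.42
tool z axis [-9.05807133e-03 -3.05368419e-06 -9.99958975e-01] [0.58010888 0.01460929 0.02823361] F [-14.36588795  -0.8614007   17.11961753] M [-0.28803376  2.54984907 -0.03386911]
-0.017 -2
block 400 [0.29 0.17] z 17.34
collar 3297 [-1.82 -0.05] z 73.16
tool z axis [ 2.57822485e-02  9.45251764e-05 -9.99667578e-01] [0.58017908 0.01465319 0.02771221] F [-12.87144282  -1.40354994  14.80760394] M [-0.2336268   2.65336592  0.01200734]
```

```bash
python3 - <<'E'
from h import *
q=(Ro.from_quat(down(np.radians(1.5))))
for s,z,pit in((-.017,.0277,-3.5),(-.013,.0275,-4.5)):
    x,y=jig(s,-.0008); o=(Ro.from_euler("y",pit,degrees=True)*q).as_quat()
    servo_line([x,y,z],list(o),rate=.02); sleep(.4); print(s,pit); tilt()
fin(); print(current_finger_gap(),current_clock())
E
```

```text
-0.017 -3.5
block 327 [-1.62  0.02] z 17.36
collar 3231 [-1.8   0.03] z 73.25
tool z axis [ 5.46873261e-02  1.65144638e-04 -9.98503515e-01] [0.58167303 0.01468566 0.02757386] F [-9.02669411 -0.2128518  13.53105383] M [-0.16291451  2.21559414 -0.01585218]
-0.013 -4.5
block 266 [2.39 0.1 ] z 17.32
collar 3188 [-1.35 -0.  ] z 73.15
tool z axis [ 6.78313265e-02  1.44338790e-04 -9.97696793e-01] [0.58310345 0.01472233 0.02723509] F [-17.0007008   -2.22032902  21.03565726] M [-0.32868824  3.00119207 -0.0505314 ]
cheeks 4836 slope deg [ 0.13 -0.02] z 13.47 s [-27.4  49.3]
tile 4961 slope deg [ 0.11 -0.11] z 9.45 s [ 8.2 41.9]
blk 1691 slope deg [-0.53  0.  ] z 17.36 s [-11.5   1.9]
-16 tile front 42.8 rear 3.9 stop 43.8 floor px 0
-8 tile front 42.8 rear 3.8 stop 43.8 floor px 0
0 tile front 43.0 rear 3.8 stop 43.7 floor px 0
8 tile front 43.1 rear 3.8 stop 43.7 floor px 0
16 tile front 43.3 rear 3.8 stop 43.7 floor px 0
0.031425210082229774 30.1167
```

```bash
python3 -c "
from h import *
print(current_force(),current_grip_force()); print(close_job())"
```

```text
[-16.55311584  -2.54101762  20.74102352] 30.0028602022212
the job is handed in; nothing more can be done
None
```

The job is handed in at about 30 s: the larger handle is seated on the spacer, the block is in the wide jig with its tile against the stop, and the gripper still holds the handle, with about 17 N of push and 21 N down at the wrist. The tile reads flush to within about 1 mm, the handle leans about 1.4°, and the other jigs' tiles and the items visible in the last overhead view had not moved (the magnifier and palette box were outside that crop).

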